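Close up the goldsmith's dust box and hold its cover on the seal

TASK

Close up the bench dust box for its suction test: first lower the clear sash by its blue handle until it is fully down, then turn the red quarter-turn fastener on the green cover until the slot along its wing lines up with the white marks on the cover. Then press the cover down flush with its frame and finish while still holding it pressed there with the fingers, fastener lined up and sash down. Do not knock the tin, the jar or the bur block about.

Things in the scene. Friction and masses are not known exactly. Their poses are not given: they have to be found in the camera images.
- dustbox: Grey metal dust box fixed to the bench, 260 (x) x 300 (y) x 140 high mm. Origin: centre of its underside; z up. The sash runs on its -x side (towards the robot) between two aluminium guides 250 high that stand at x = -141, y = +-134. A silver frame 10 high, 186 square outside, lies on its top, centred at x = +10, y = 0; its top is 150 above the bench. A black stub 56 in diameter sticks 50 out of the +x side.
- sash (a joint): Height of the clear sash above its closed position, in m: 0 = fully down (lower stop), 0.115 = upper stop. It slides vertically and stays where it is left (it weighs 0.3 kg, guide friction 6 N), so about 3 N downward moves it.
- sash_handle (a point): Centre of the blue handle bar that stands above the sash's top edge: a bar along the dust box's y axis, 124 long, 14 thick (x) and 16 high, carried only by two stems at its ends (52 to 62 from the centre), free space of 39 below the bar between them. With the sash down this point is 187 above the bench, 47 above the box top. Grip it across its 14 mm from above or press on its top. Box frame: x = -141, y = 0.
- cover (a joint): How far the green cover is pressed in, in m: 0 = resting 8 mm proud of the frame on its springs, 0.008 = flush with the frame (hard stop). It moves straight down; it takes about 6 N to start it and about 14 N to hold it flush, and it springs back if released. Pressing on the fastener presses the cover too.
- cover_top (a point): Centre of the top face of the green cover plate (under the fastener, on its axis): 158 above the bench at rest, 150 when flush. The plate is 158 x 158 x 8 mm, inside the silver frame, and this point's axes are parallel to the dust box's. Two white marks 40 long and 8 wide lie on it along its x axis, on either side of the fastener, 34 to 74 from the centre.
- fastener (a joint): Angle of the red quarter-turn fastener about the upward axis, in rad, positive anticlockwise seen from above: 0 = the wing with its slot lies along the white marks (dust box x axis), about 1.57 = square to them. It starts at a positive angle, so turn it clockwise seen from above. Stops at -0.4 and 1.75, none at 0; it turns with a stiff friction of 0.06 N m and stays where it is left.
- wing (a point): Grip point on the fastener's axis, 28 above the cover's top face. The fastener is a steel disc 50 in diameter and 5 high, with an upright red wing 46 long, 12 thick, from 5 to 40 above the cover's top face; a black slot line runs along its top. This point's x axis points along the wing.
- bur_block: Bystander: wooden block 70 x 60 x 40 with small upright burs, 76 high in all, loose on the bench beside the box. Origin: centre of its underside.
- paste_jar: Bystander: amber glass jar with a steel lid, 52 in diameter, 55 high, loose on the bench on the other side of the box. Origin: centre of its underside.
- compound_tin: Bystander: small brass tin with a pale lid, 34 in diameter, 30 high, standing loose on top of the dust box near its +y edge. Origin: centre of its underside.

How it is judged:
By the outcome, as a careful person would: the job done as asked, in the order asked, and still so for the second after the job is handed in, while the arm keeps its last pose, push and grip.
It also fails if it takes over 43 s, if anything falls off the work surface, if the arm or the gripper's body presses on something with over 40 N, if the wrist force passes 120 N, or if a joint passes its speed limit or range.

ROBOT

A 7-joint arm with a two-finger parallel gripper is mounted at the origin on the work surface. World frame = base frame: x ahead of the robot, y to its left, z up, the work surface at z = 0. Lengths are in m, angles in degrees, forces in N, time in s.
With the tool pointing down it reaches from about 0.425 to 1.025 m from the base axis. Payload 3.6 kg.
Tool frame: the origin (TCP) lies between the finger pads; the fingertips stand 25 mm ahead of it and the grasp point (between the pads) lies 6 mm ahead of it; z points along the fingers, y is the line along which they close (so a half turn about z gives the same grasp; the last joint's range is limited). The gripper opens to 85 mm and grips with 20 to 120 N. Pads are 22 mm wide; open, the fingers measure 114 mm over their backs; the gripper's body (76 mm by 85 mm) begins 54 mm behind the grasp point. The pads swing forward as they close: fully open they stand 13 mm farther back than shut.
Start: joints at [-69.586, 33.873, 2.773, 92.16, -1.908, 54.013, -1.931], TCP at [0.315, 0.653, 0.256] pointing down, gripper open.
Joint ranges: [-153.93, 153.93], [-27.13, 128.08], [-72.61, 78.16], [10.71, 143.7], [-87.88, 267.88], [4.46, 118.87], [-176.78, 176.78]. Speed limits (degrees/s): [147.25, 147.25, 180, 180, 180, 180, 180].

INTERFACE

Orientations are given as a 3x3 rotation matrix whose columns are the frame's x, y, z axes.
In Python, from workcell import r gives the robot as it stands.
- The arm moves only by the shell command python3 -m handwheel 'ROWS' [FORCE]. ROWS is text: rows parted by semicolons, each of 7 numbers parted by spaces: the turn, a rotation vector about the tool's x, y, z in rad, then the shift along the tool's x, y, z in mm, then the finger opening in mm, from 0 to 85.4. In form: ax ay az x y z grip; .... A call has 1 to 20 rows; each row is the pose to reach, as a shift and turn from the pose commanded when the call began, along the tool's axes at that moment; what a row does not reach only later rows make up. A row lasts 1/12 s, in which the tool goes at most 41.7 mm and 7.16 degrees, less where a joint would pass 70% of its speed; a pose out of reach is approached as far as the arm can. A call with a gripper value outside its range is refused whole. The fingers move at their own pace and stop on an object; FORCE is the grip in N (left out, the last holds). Time passes only in rows, so rows that repeat a pose let the fingers close. It gives the time, the measured TCP pose, the force, the opening and the grip force at its end, in the units of the state.
- r.read_state(): the state, without advancing time (a new reading comes with each control period).
- r.get_image(name): name is "scene" or "top" or "wrist"; returns (picture, depth): 480x640x3 uint8, blue, green, red; 480x640 float32, m along the optical axis (not along the pixel's ray), 0 where there is no reading.
- r.calibration(name): a dict with "fx", "fy", "cx", "cy" (pixels), "xyz" and "rotation" of the camera in the world; the wrist camera has in their place "tool_from_camera" (4x4, takes a point from camera to tool coordinates, whose origin is the TCP and whose axes are the flange's). Camera axes: x right, y down, z forward; pixel columns grow to the right and rows downward; lengths in m; the calibration is good to about 2 mm. A picture is of the moment at which its call begins: read the wrist's pose just before it. calibration takes no time and is no camera call.
- r.close_job(): hands the job in; it is judged then, once.
The state is a dict: "t": time; "joint_pos": joint angles; "joint_velocities": joint speeds; "joint_efforts": joint torques, N m; "tool_pos": TCP position; "ee_rot": TCP orientation; "wrist_force": force on the tool from outside, world axes, zero at the start; "ft_torque": the same for the moment, N m; "opening": finger opening in m; "gripper_force": force on a finger pad.
Only numpy, scipy, OpenCV 4.12 (cv2) and the standard library are available. Lean on these libraries where they do the work, as an engineer would, in place of code of your own. Each camera call takes 0.05 s, during which the arm holds its last target. There are 200 camera calls.

## Working session

There is one attempt and no reset: what is moved stays moved. The work goes in short steps, Python scripts to look and compute and a shell command to move; the robot and the scene stay as the last step left them, time stands still between calls to the robot, and variables do not carry over. Pictures are saved under pics/ and viewed, at most 10 in all, crops included, and the job is handed in when it is done.

```bash
ls; mkdir -p pics
python3 - <<'E'
from workcell import r
import cv2,numpy as np
s=r.read_state();print(s['t'],s['tool_pos'],np.round(s['ee_rot'],3),s['opening'])
for n in ('scene','top'):
    im,d=r.get_image(n);cv2.imwrite(f'pics/{n}0.png',im);np.savez(f'pics/{n}0.npz',im=im,d=d)
    c=r.calibration(n);print(n,c)
print(r.calibration('wrist'))
E
```

```text
pics
0.0 [0.31487194 0.6522087  0.25513674] [[-0.901  0.435 -0.001]
 [ 0.435  0.901 -0.002]
 [-0.    -0.002 -1.   ]] 0.08512839539516394
scene {'fx': 461.62910650442024, 'fy': 461.62910650442024, 'cx': 317.0548017645253, 'cy': 239.45784720523136, 'xyz': array([1.23274861, 0.29428214, 0.6904688 ]), 'rotation': array([[-0.35816739,  0.60346999, -0.71241848],
       [ 0.93364185,  0.23589992, -0.26956283],
       [ 0.00538638, -0.76169233, -0.64791649]])}
top {'fx': 563.9614996243375, 'fy': 563.9614996243375, 'cx': 306.77611128422063, 'cy': 241.9969723393307, 'xyz': array([0.48365597, 0.0512719 , 1.19248231]), 'rotation': array([[ 2.70216028e-02, -9.93821216e-01,  1.07653256e-01],
       [-9.99629473e-01, -2.72175135e-02, -3.50679552e-04],
       [ 3.27856672e-03, -1.07603891e-01, -9.94188440e-01]])}
{'fx': 385.71991389673735, 'fy': 385.71991389673735, 'cx': 318.6911657312501, 'cy': 237.44643109528445, 'tool_from_camera': array([[-5.10498010e-04, -9.59633112e-01, -2.81254386e-01,
         7.18216822e-02],
       [ 9.99999636e-01, -6.82042552e-04,  5.12037499e-04,
        -2.71839417e-04],
       [-6.83195598e-04, -2.81254023e-01,  9.59633111e-01,
        -1.18569999e-01],
       [ 0.00000000e+00,  0.00000000e+00,  0.00000000e+00,
         1.00000000e+00]])}
```

View pics/top0.png

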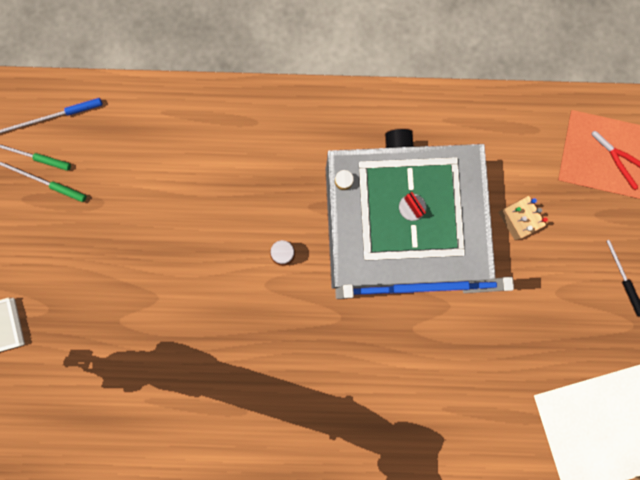

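View pics/scene0.png

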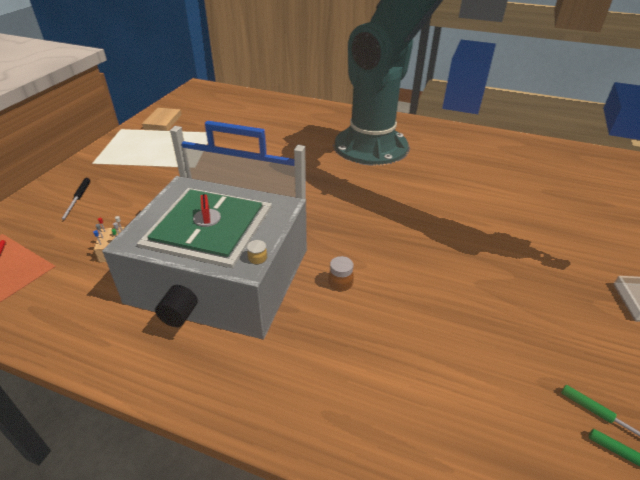

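The top view shows the green cover centred near (411,208), the wing at (415,205) turned off the marks, the handle at (413,287), and the tin at (344,179). In the scene view the sash is raised. Next I measure.

```bash
cat > h.py <<'E'
import numpy as np,cv2
from workcell import r
def ray(c,uv,z):
    uv=np.atleast_2d(uv).astype(float)
    d=np.c_[(uv[:,0]-c['cx'])/c['fx'],(uv[:,1]-c['cy'])/c['fy'],np.ones(len(uv))]@np.array(c['rotation']).T
    o=np.array(c['xyz']);return o+d*((z-o[2])/d[:,2])[:,None]
def pts(c,m,d):
    v,u=np.nonzero(m&(d>0));z=d[v,u]
    p=np.c_[(u-c['cx'])/c['fx']*z,(v-c['cy'])/c['fy']*z,z]
    return p@np.array(c['rotation']).T+np.array(c['xyz'])
def wcam(s):
    c=dict(r.calibration('wrist'));T=np.array(c['tool_from_camera']);R=np.array(s['ee_rot'])
    c['rotation']=R@T[:3,:3];c['xyz']=R@T[:3,3]+s['tool_pos'];return c
def masks(im):
    h=cv2.cvtColor(im,cv2.COLOR_BGR2HSV);H,S,V=h[...,0],h[...,1],h[...,2]
    return dict(green=(H>65)&(H<90)&(S>110),blue=(H>105)&(H<125)&(S>150),red=((H<6)|(H>174))&(S>170)&(V>70),white=(S<40)&(V>200))
def big(m):
    n,l,st,ce=cv2.connectedComponentsWithStats(m.astype('uint8'));return l==1+np.argmax(st[1:,4])
def rect(p): return cv2.minAreaRect(p[:,:2].astype('float32')*1000)
E
python3 - <<'E'
from h import *
f=np.load('pics/top0.npz');im,d=f['im'],f['d'];c=r.calibration('top')
roi=np.zeros(d.shape,bool);roi[130:305,320:525]=1
M={k:v&roi for k,v in masks(im).items()}
g=big(M['green']);v,u=np.nonzero(g);P=ray(c,np.c_[u,v],.158);print('green',rect(P),'z',np.median(pts(c,g,d)[:,2]))
W=np.zeros_like(roi);W[160:256,395:435]=1
n,l,st,ce=cv2.connectedComponentsWithStats((M['white']&W).astype('uint8'));
for i in range(1,n):
    if st[i,4]>20:print('white',st[i],ray(c,ce[i],.158))
b=M['blue'];v,u=np.nonzero(b);p=pts(c,b,d);print('blue z pct',np.percentile(p[:,2],[5,25,50,75,95]))
for lo,hi in((.25,.33),(.12,.25)):
    q=p[(p[:,2]>lo)&(p[:,2]<hi)]
    if len(q)>9:print(len(q),rect(q),np.median(q,0))
q=pts(c,M['red'],d);print('red',len(q),q[:,2].min(),q[:,2].max(),np.median(q,0));t=q[q[:,2]>.185];print(rect(t))
# scene
f=np.load('pics/scene0.npz');im,d=f['im'],f['d'];c=r.calibration('scene');M=masks(im)
roi=np.zeros(d.shape,bool);roi[115:170,180:300]=1
q=pts(c,M['blue']&roi,d);print('sc blue',np.percentile(q,[2,50,98],axis=0))
t=q[q[:,2]>q[:,2].max()-.02];print(t.min(0),t.max(0),np.median(t,0))
roi[:]=0;roi[185:230,195:225]=1;q=pts(c,M['red']&roi,d);print('sc red',np.percentile(q,[2,50,98],axis=0))
roi[:]=0;roi[180:260,140:275]=1;g=big(M['green']&roi);v,u=np.nonzero(g);print(rect(ray(c,np.c_[u,v],.158)))
E
```

```text
green ((665.4884643554688, -141.77053833007812), (154.17799377441406, 155.0740203857422), 4.1312336921691895) z 0.158583295934821
white [395 160  40   7 233] [[ 0.75110514 -0.1448734   0.158     ]]
white [407 168   7  22 107] [[ 0.72016354 -0.13885607  0.158     ]]
white [400 199  16  21 172] [[ 0.65979995 -0.1320927   0.158     ]]
white [411 225   7  22 109] [[ 0.61289701 -0.14645744  0.158     ]]
white [395 250  40   6 194] [[ 0.58073651 -0.15059613  0.158     ]]
blue z pct [0.21662229 0.22153317 0.27432391 0.27643614 0.27839513]
581 ((516.0348510742188, -152.56736755371094), (12.483887672424316, 124.15921783447266), 4.4667134284973145) [ 0.5157399  -0.14961986  0.27599408]
319 ((516.1121215820312, -154.58395385742188), (8.874983787536621, 245.41136169433594), 4.146136283874512) [ 0.51265969 -0.08559685  0.22113305]
red 207 0.1582720307876675 0.20288241169689503 [ 0.66449618 -0.14043584  0.19709235]
((665.8141479492188, -141.7086639404297), (43.92021179199219, 11.990297317504883), 33.264991760253906)
sc blue [[ 0.50960196 -0.26878142  0.21407667]
 [ 0.52223266 -0.18531947  0.26798282]
 [ 0.52860806 -0.05320495  0.27680901]]
[ 0.50958103 -0.21093926  0.25792742] [ 0.52716381 -0.09089997  0.27723267] [ 0.52077107 -0.16645198  0.27447325]
sc red [[ 0.65060019 -0.15357336  0.16860288]
 [ 0.68220996 -0.13059312  0.19535142]
 [ 0.68791649 -0.12479554  0.19944059]]Traceback (most recent call last):
  File "<stdin>", line 21, in <module>
  File "h.py", line 18, in big
    n,l,st,ce=cv2.connectedComponentsWithStats(m.astype('uint8'));return l==1+np.argmax(st[1:,4])
                                                                              ~~~~~~~~~^^^^^^^^^^
    return _wrapfunc(a, 'argmax', axis=axis, out=out, **kwds)
    return bound(*args, **kwds)
ValueError: attempt to get argmax of an empty sequence
```

```bash
R="" ; python3 -m handwheel '0 0 -0.52 -408 -305 -76 0;0 0 -0.52 -408 -305 -76 0;0 0 -0.52 -408 -305 -76 0;0 0 -0.52 -408 -305 -76 0;0 0 -0.52 -408 -305 -76 0;0 0 -0.52 -408 -305 -76 0;0 0 -0.52 -408 -305 -76 0;0 0 -0.52 -408 -305 -76 0;0 0 -0.52 -408 -305 -76 0;0 0 -0.52 -408 -305 -76 0;0 0 -0.52 -408 -305 -76 0;0 0 -0.52 -408 -305 -76 0;0 0 -0.52 -408 -305 -76 0;0 0 -0.52 -408 -305 -76 0' 40
```

```text
t: 1.27
tool_pos: [0.5528, 0.1942, 0.3328]
ee_rot: [[-0.998, -0.06, 0.002], [-0.06, 0.998, -0.003], [-0.002, -0.003, -1.0]]
wrist_force: [-0.5, 0.9, -0.3]
opening: 0.0002
gripper_force: 0.0
```

```bash
python3 -m handwheel '0 0 -0.01 58 -344 0 0;0 0 -0.01 58 -344 0 0;0 0 -0.01 58 -344 0 0;0 0 -0.01 58 -344 0 0;0 0 -0.01 58 -344 0 0;0 0 -0.01 58 -344 0 0;0 0 -0.01 58 -344 0 0;0 0 -0.01 58 -344 0 0;0 0 -0.01 58 -344 0 0;0 0 -0.01 58 -344 0 0;0 0 -0.01 58 -344 0 0'
cat > look.py <<'E'
import sys
from h import *
n=sys.argv[1];s=r.read_state();im,d=r.get_image('wrist');c=wcam(s);cv2.imwrite(f'pics/{n}.png',im);np.savez(f'pics/{n}.npz',im=im,d=d)
print(s['t'],np.round(s['tool_pos'],4),'f',np.round(s['wrist_force'],1))
M=masks(im)
for k,z in(('green',.158),):
    g=big(M[k]);v,u=np.nonzero(g);print(k,rect(ray(c,np.c_[u,v],z)),np.median(pts(c,g,d)[:,2]))
q=pts(c,M['red'],d);q=q[(q[:,2]>.15)&(q[:,2]<.22)&(abs(q[:,0]-.665)<.06)&(abs(q[:,1]+.142)<.06)]
if len(q):
    print('red',len(q),q[:,2].max(),rect(q),rect(q[q[:,2]>q[:,2].max()-.006]))
q=pts(c,M['blue'],d);print('blue',np.percentile(q,[2,50,98],axis=0).round(4)) if len(q) else 0
E
python3 look.py w1
```

```text
t: 2.18
tool_pos: [0.5161, -0.146, 0.3319]
ee_rot: [[-0.997, -0.079, -0.001], [-0.079, 0.997, 0.001], [0.001, 0.001, -1.0]]
wrist_force: [0.5, 1.0, 0.4]
opening: 0.0002
gripper_force: 0.0
2.1833 [ 0.5161 -0.146   0.3319] f [0.5 1.  0.4]
green ((604.2877197265625, -88.98189544677734), (47.333065032958984, 40.76313400268555), 4.46896505355835) 0.15914934513722184
red 361 0.20063404552347797 ((669.93701171875, -134.8480987548828), (25.027034759521484, 4.841469764709473), 33.810951232910156) ((666.4036254882812, -137.2882080078125), (14.090621948242188, 4.602631568908691), 31.852304458618164)
blue [[ 0.5029 -0.2707  0.1083]
 [ 0.5134 -0.1644  0.2313]
 [ 0.5243 -0.0391  0.2777]]
```

View pics/w1.png

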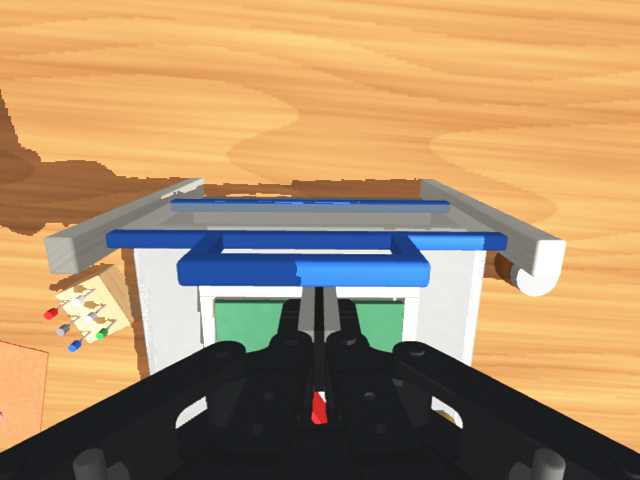

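The bar (row 270) lies right under the closed fingertips. I'll press it down.

```bash
python3 -m handwheel '0 0 0 0 -5 12 0;0 0 0 0 -5 24 0;0 0 0 0 -5 30 0;0 0 0 0 -5 36 0;0 0 0 0 -5 44 0;0 0 0 0 -5 52 0;0 0 0 0 -5 60 0;0 0 0 0 -5 68 0;0 0 0 0 -5 76 0;0 0 0 0 -5 84 0;0 0 0 0 -5 92 0;0 0 0 0 -5 99 0;0 0 0 0 -5 105 0;0 0 0 0 -5 108 0;0 0 0 0 -5 110 0;0 0 0 0 -5 110 0;0 0 0 0 -5 110 0'
```

```text
t: 3.65
tool_pos: [0.5155, -0.1522, 0.2218]
ee_rot: [[-0.997, -0.079, -0.002], [-0.079, 0.997, -0.001], [0.002, -0.001, -1.0]]
wrist_force: [-0.1, -0.0, -0.9]
opening: -0.0
gripper_force: 0.0
```

```bash
python3 -m handwheel '0 0 0 0 0 1 0;0 0 0 0 0 2 0;0 0 0 0 0 3 0;0 0 0 0 0 3 0' ; python3 look.py w2
```

```text
t: 3.98
tool_pos: [0.5157, -0.1522, 0.2201]
ee_rot: [[-0.997, -0.079, -0.002], [-0.079, 0.997, -0.0], [0.002, -0.0, -1.0]]
wrist_force: [-3.0, -0.6, 8.9]
opening: 0.0
gripper_force: 4.2
3.9833 [ 0.5157 -0.1522  0.2201] f [-3.  -0.6  8.9]
green ((606.2462768554688, -303.3145751953125), (4.654667854309082, 12.921401977539062), 48.178733825683594) 0.0759542230436937
blue [[ 0.5028 -0.2706  0.0296]
 [ 0.5119 -0.1691  0.1418]
 [ 0.5243 -0.0394  0.1967]]
```

```bash
python3 -m handwheel '0 0 0 0 0 1 0;0 0 0 0 0 2 0;0 0 0 0 0 2 0'; python3 -m handwheel '0 0 0 0 0 -30 0;0 0 0 0 0 -65 0;0 0 0 0 0 -100 40;0 0 0 -60 0 -105 50;0 0 0 -60 0 -105 50;0 0 0 -60 0 -105 50;0 0 0 -60 0 -105 50'
python3 - <<'E'
from h import *
im,d=r.get_image('top');c=r.calibration('top');M=masks(im);roi=np.zeros(d.shape,bool);roi[260:320,320:525]=1
q=pts(c,M['blue']&roi,d);print(np.percentile(q,[2,50,98],axis=0).round(4))
im,d=r.get_image('scene');cv2.imwrite('pics/s2.png',im)
E
python3 look.py w3
```

```text
t: 4.28
tool_pos: [0.5157, -0.1522, 0.2199]
ee_rot: [[-0.997, -0.079, -0.002], [-0.079, 0.997, -0.0], [0.002, 0.0, -1.0]]
wrist_force: [-6.8, -0.2, 22.1]
opening: -0.0002
gripper_force: 10.9
t: 4.87
tool_pos: [0.5769, -0.1462, 0.322]
ee_rot: [[-0.997, -0.081, -0.0], [-0.081, 0.997, -0.0], [0.0, -0.0, -1.0]]
wrist_force: [-1.1, -0.4, -0.3]
opening: 0.0497
gripper_force: 0.0
[[ 0.5051 -0.2082  0.0313]
 [ 0.5138 -0.1297  0.1944]
 [ 0.5235 -0.045   0.199 ]]
4.9667 [ 0.575  -0.1468  0.3214] f [0.6 1.5 0.1]
green ((664.652587890625, -142.39080810546875), (157.8896484375, 156.90347290039062), 4.515981674194336) 0.1591857718595566
red 1416 0.2013480414103743 ((664.4073486328125, -142.74148559570312), (46.13700866699219, 11.846635818481445), 34.2010612487793) ((664.646484375, -142.7520294189453), (45.606239318847656, 11.720454216003418), 33.25868606567383)
blue [[ 0.5038 -0.2752  0.0765]
 [ 0.5146 -0.1539  0.1952]
 [ 0.5267 -0.0368  0.1972]]
```

```bash
python3 -m handwheel '0 0 -0.12 -40 -3 0 50;0 0 -0.24 -70 -3 20 50;0 0 -0.36 -90 -3 50 50;0 0 -0.504 -90 -3 75 50;0 0 -0.504 -90 -3 75 50;0 0 -0.504 -90 -3 75 50;0 0 -0.504 -90 -3 75 50;0 0 -0.504 -90 -3 75 50' 60; python3 look.py w4
```

```text
t: 5.68
tool_pos: [0.6667, -0.1431, 0.2495]
ee_rot: [[-0.836, -0.549, 0.003], [-0.549, 0.836, -0.001], [-0.002, -0.002, -1.0]]
wrist_force: [-0.4, 0.1, -0.6]
opening: 0.0497
gripper_force: 0.0
5.6833 [ 0.6667 -0.1431  0.2495] f [-0.4  0.1 -0.6]
green ((665.1953125, -142.76153564453125), (157.15599060058594, 157.06593322753906), 4.140254974365234) 0.15903778643582667
red 1730 0.20116336699657397 ((664.9483032226562, -142.90823364257812), (45.941097259521484, 11.439403533935547), 34.529319763183594) ((665.0320434570312, -142.8506317138672), (45.73778533935547, 11.439403533935547), 34.529319763183594)
blue [[ 0.5052 -0.1561  0.1334]
 [ 0.5147 -0.107   0.1503]
 [ 0.5205 -0.0375  0.1968]]
```

View pics/w4.png

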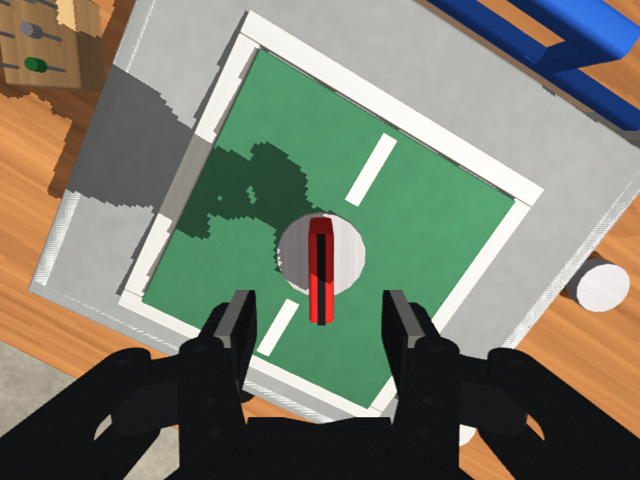

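The wing (321,270) stands upright between the fingers, centred and clear. I'll descend and grip.

```bash
python3 -m handwheel '0 0 -0.01 1 1 20 50;0 0 -0.01 1 1 38 50;0 0 -0.01 1 1 50 50;0 0 -0.01 1 1 57 50;0 0 -0.01 1 1 57 50;0 0 -0.01 1 1 57 0;0 0 -0.01 1 1 57 0;0 0 -0.01 1 1 57 0;0 0 -0.01 1 1 57 0;0 0 -0.01 1 1 57 0;0 0 -0.01 1 1 57 0' 60
```

```text
t: 6.65
tool_pos: [0.6661, -0.1425, 0.1916]
ee_rot: [[-0.829, -0.56, 0.003], [-0.56, 0.829, -0.001], [-0.002, -0.002, -1.0]]
wrist_force: [0.2, 0.1, 5.4]
opening: 0.0112
gripper_force: 60.2
```

```bash
python3 -m handwheel '0 0 0.08 0 0 0 0;0 0 0.16 0 0 0 0;0 0 0.24 0 0 0 0;0 0 0.32 0 0 0 0;0 0 0.4 0 0 0 0;0 0 0.48 0 0 0 0;0 0 0.522 0 0 0 0;0 0 0.522 0 0 0 0;0 0 0.522 0 0 0 0'; python3 look.py w5
```

```text
t: 7.4
tool_pos: [0.6662, -0.1426, 0.1916]
ee_rot: [[-0.997, -0.072, 0.003], [-0.072, 0.997, -0.001], [-0.003, -0.001, -1.0]]
wrist_force: [-0.3, 0.0, 4.4]
opening: 0.0109
gripper_force: 60.4
7.4 [ 0.6662 -0.1426  0.1916] f [-0.3  0.   4.4]
green ((643.8842163085938, -144.26950073242188), (114.73458099365234, 157.3328857421875), 4.122533798217773) 0.1590445405150907
red 3747 0.205432514417199 ((664.5961303710938, -142.4730987548828), (46.22575378417969, 11.909029960632324), 4.01209831237793) ((664.146240234375, -142.65496826171875), (44.65321731567383, 10.670543670654297), 5.011448383331299)
```

View pics/w5.png

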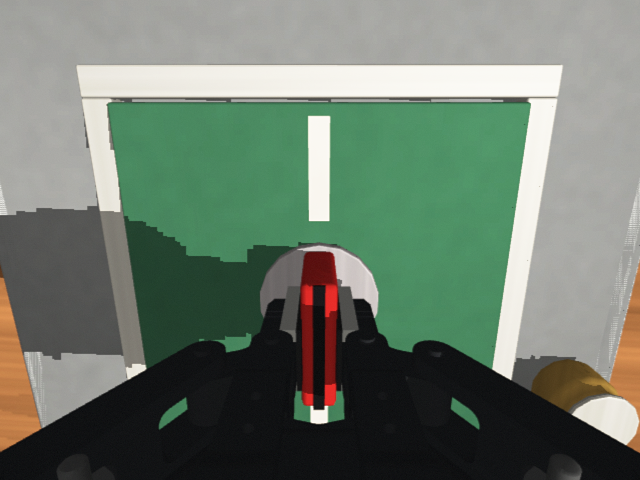

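The wing's slot line (column 319) lines up with the marks (column 319). Now I'll press.

```bash
python3 -m handwheel '0 0 0 0 0 2 0;0 0 0 0 0 4 0;0 0 0 0 0 6 0;0 0 0 0 0 8 0;0 0 0 0 0 9 0;0 0 0 0 0 10 0;0 0 0 0 0 10 0;0 0 0 0 0 10 0' 80; python3 look.py w6
```

```text
t: 8.12
tool_pos: [0.6662, -0.1427, 0.1836]
ee_rot: [[-0.997, -0.072, 0.003], [-0.072, 0.997, -0.0], [-0.003, -0.001, -1.0]]
wrist_force: [-2.7, 0.4, 14.2]
opening: 0.011
gripper_force: 82.9
8.1167 [ 0.6662 -0.1427  0.1836] f [-2.7  0.4 14.2]
green ((641.2445678710938, -144.4029998779297), (108.71887969970703, 149.3582763671875), 4.108954906463623) 0.15101625080540418
red 3667 0.1974148874040063 ((664.6123046875, -142.7140655517578), (46.16913604736328, 11.603903770446777), 3.6979942321777344) ((664.1261596679688, -142.77586364746094), (44.11741638183594, 10.784369468688965), 5.058193206787109)
```

Close to flush. I'll add force to rest firmly on the stop.

```bash
python3 -m handwheel '0 0 0 0 0 1 0;0 0 0 0 0 2 0;0 0 0 0 0 2 0;0 0 0 0 0 2 0;0 0 0 0 0 2 0;0 0 0 0 0 2 0'; python3 look.py w7
```

```text
t: 8.67
tool_pos: [0.6662, -0.1427, 0.1835]
ee_rot: [[-0.997, -0.072, 0.003], [-0.072, 0.997, -0.0], [-0.003, -0.0, -1.0]]
wrist_force: [-6.1, 0.6, 23.3]
opening: 0.0108
gripper_force: 84.2
8.6667 [ 0.6662 -0.1427  0.1835] f [-6.1  0.6 23.3]
green ((641.2949829101562, -144.41827392578125), (108.6590576171875, 149.36798095703125), 4.092200756072998) 0.15100790456585955
red 3668 0.19750564657316805 ((664.6588745117188, -142.68280029296875), (46.18489456176758, 11.657114028930664), 4.007112503051758) ((664.1458740234375, -142.73634338378906), (43.81184387207031, 10.7022123336792), 4.852412223815918)
```

```bash
python3 -m handwheel '0 0 0 0 0 1 0;0 0 0 0 0 1 0;0 0 0 0 0 1 0;0 0 0 0 0 1 0;0 0 0 0 0 1 0;0 0 0 0 0 1 0'; python3 -c "
from h import *
im,d=r.get_image('scene');cv2.imwrite('pics/s8.png',im)"
```

```text
t: 9.22
tool_pos: [0.6663, -0.1427, 0.1834]
ee_rot: [[-0.997, -0.072, 0.003], [-0.072, 0.997, 0.0], [-0.003, -0.0, -1.0]]
wrist_force: [-7.0, 0.9, 27.5]
opening: 0.0111
gripper_force: 84.9
```

View pics/s8.png

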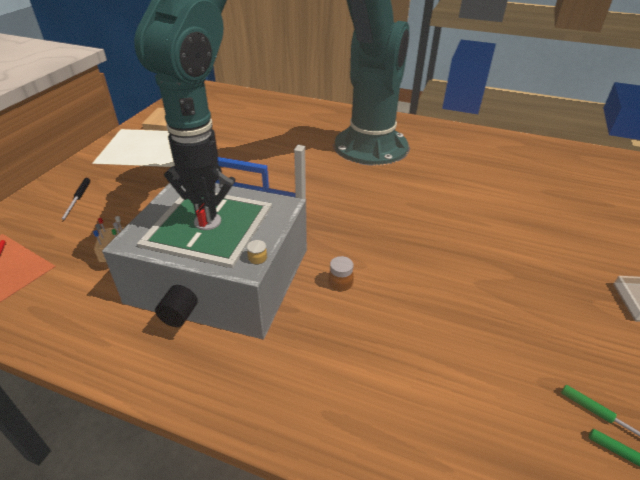

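The sash is down (bar at 245,170), the cover is flush under the grip (207,218), and the tin (257,252), jar (341,273) and bur block haven't moved. I'm handing it in.

```bash
python3 -c "
from workcell import r
print(r.close_job())"
```

```text
the job is handed in; nothing more can be done
None
```

The job is handed in at about 9 s on the robot's clock: sash fully down on its stop, fastener lined up with the marks to within about half a degree by camera, and the cover held flush at about 27 N in the gripper, with the tin, jar and bur block not visibly moved; no verdict was returned.

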